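# Wedge up a row of wooden feet in the drilling jig

## Robot

A 7-joint arm with a two-finger parallel gripper is mounted at the origin on the work surface. World frame = base frame: x ahead of the robot, y to its left, z up, the work surface at z = 0. Lengths are in m, angles in rad, forces in N, time in s.
With the tool pointing down it reaches from about 0.4 to 0.85 m from the base axis. Payload 10.4 kg.
Tool frame: the origin (TCP) lies at the very end of the fingers, on their centre line; the grasp point (between the pads) lies 19 mm behind it; z points along the fingers, y is the direction in which the jaws open and shut (so a half turn about z gives the same grasp; the last joint's range is limited). The gripper opens to 87 mm and grips with 3 to 60 N. Pads are 19 mm wide; open, the fingers measure 117 mm over their backs; the gripper's body (75 mm by 190 mm) begins 51 mm behind the grasp point.
Start: joints at [-1.197, 0.332, -0.065, 1.46, 0.022, 1.35, -0.088], TCP at [0.242, 0.576, 0.223] pointing down, gripper open.
Joint ranges: [-2.6, 2.6], [-0.5, 2.12], [-1.47, 1.34], [0.16, 2.42], [-1.27, 4.41], [0.06, 2.06], [-2.6, 2.6]. Speed limits (rad/s): [2.22, 2.22, 2.79, 2.79, 3.14, 3.14, 3.14].

## Interface

Orientations are given as a unit quaternion [x, y, z, w].
In Python, from bench import r gives the robot as it stands.
- The arm moves only by the tool move_arm, never from a script. Its argument "deltas" is a list of rows, each a list of 5 numbers: the gripper's target within -1 to 1 (fully open at 1, half-way at 0, shut at -1), then the shift along the tool's x, y, z as a fraction of full scale, then the turn about the tool's z as a fraction of full scale. A call has 1 to 12 rows; each row shifts and turns the commanded pose from where the row before left it, along the tool's axes as they then stand; what a row does not reach is not made up. Full scale, the value 1, is 2.5 cm for a shift and 90 degrees for a turn. A row lasts 1/12 s, in which the tool goes at most 41.7 mm and 7.16 degrees, less where a joint would pass 70% of its speed; a pose out of reach is approached as far as the arm can. A call with a number of a shift or a turn outside -1 to 1 is refused whole. A call with a gripper value outside its range is refused whole. The fingers move at their own pace and stop on an object; "squeeze" is the grip in N (left out, the last holds). Time passes only in rows, so rows that do not move let the fingers close. It gives the time, the measured TCP pose, the force and the opening at its end, in the units of the state.
- r.read_state(): the state, without advancing time (a new reading comes with each control period).
- r.camera(name): name is "scene" or "top" or "wrist"; returns the picture (420x560x3 uint8, red, green, blue); there is no depth.
- r.camera_info(name): a dict with "K" (3x3 intrinsics, pixels), "R" (3x3) and "t" (3): a world point X has camera coordinates R X + t; the wrist camera has in their place "hand_eye" (4x4, takes a point from camera to tool coordinates, whose origin is the TCP and whose axes are the flange's). Camera axes: x right, y down, z forward; pixel columns grow to the right and rows downward; lengths in m; the calibration is good to about 2 mm. A picture is of the moment at which its call begins: read the wrist's pose just before it. camera_info takes no time and is no camera call.
- r.close_job(): hands the job in, once; it reports no verdict.
Trained networks look in the newest picture that a camera, given by its name, has taken for a name from the list of things; names that differ only in an ending like _2 or _b are one class to them, and where a whole thing is asked for, a point or a joint stands for the part that bears it (a point fixed in the world has none). Each returns a list of dicts, best first, with "confidence" (0 to 1); they miss things now and then, are a little off and sometimes report something else, mostly with a low value. They report only what shows in the picture. A call takes as long as a camera call. They do not tell look-alikes from the thing itself.
- r.boxes_of(camera, label): "position" ([x, y, z] in m, in the coordinates of the camera as it stood for that picture, good to about 4 mm: the middle of the surface that is visible of it).
- r.tip_of(camera, label): "position" ([x, y, z] in m, in the coordinates of the camera as it stood for that picture, good to about 4 mm: a listed point, or the origin of a listed thing).
The state is a dict: "time": time; "joint_positions": joint angles; "joint_vel": joint speeds; "joint_torque": joint torques, N m; "ee_pos": TCP position; "eef_rot": TCP orientation; "ft_force": force on the tool from outside, world axes, zero at the start; "torque": the same for the moment, N m; "width": finger opening in m.
Only numpy, scipy, OpenCV 4.12 (cv2) and the standard library are available. Lean on these libraries where they do the work, as an engineer would, in place of code of your own. Each camera call takes 0.05 s, during which the arm holds its last target.

## Task

Put the third wooden foot block, which lies on the bench, into the jig beside the two that are already there, lined up with them and leaving the space next to the slanted sprung stop for the wedge. Then slide the wooden wedge, thin end first and lying flat, into that last gap from the robot's side and drive it home firmly, so that the blocks are packed hard against each other and the fence and the wedge stays jammed tight when you let go. Leave the other things on the bench where they are.

Things in the scene. Friction and masses are not known exactly. Their poses are not given: they have to be found in the camera images.
- jig: Plywood clamping jig fixed on the bench: floor board 12 mm thick, from -127 to +73 along jig x, -133 to +117 along jig y (mm). Origin: at bench level under the row's middle place. x points away from the robot (yaw within 0.25 rad), y left along the row. Packed tight, the blocks' middles lie at y = +40, 0, -40, x = 0 (+-12). Row and wedge lane are open on the robot's side.
- jig_fence (a point): Middle of the fence's inner face, on the jig floor (jig x = -3, y = +60 mm). The fence, at the left end of the row, is 40 mm high and 75 mm long along x.
- jig_lip (a point): Middle of the front face of the low lip behind the row, at floor level (jig x = +30, y = 0 mm). The lip rises 12 mm above the jig floor, spans jig y = -60 to +60 mm and is 14 mm thick; it does not cross the wedge's lane.
- stop: Sprung wooden stop on the jig floor at the right end of the row; its place along the row varies by a few mm. Fixed backing board 66 by 14 by 36 mm high, and before it the slanted cheek on two springs. Axes as the jig's. Origin: on the jig floor at the middle of the unloaded cheek's face.
- cheek_face (a point): Middle of the cheek's slanted face, on the jig floor; it looks at the row (+y). The cheek is 58 mm long, 12 thick, 40 high; its face runs y = 0.145 x (jig axes). With the blocks packed and the cheek unloaded, the gap at x = 0 is 18.5 to 22 mm, 4 mm more at the robot's end, 4 mm less at the far end. It gives way to -y by 1 mm per 8 N, at most 8 mm.
- block_a: Light wooden foot block with a small steel insert in the top, 58 mm (its x) by 40 mm (its y) by 45 mm high, 100 g. Origin: centre of its underside. Starts loose in the jig next to the fence.
- block_b: The same kind of block, starts loose in the jig in the middle place, a few mm from block_a.
- block_c: The third block, same shape and size, upright on the bench beside the jig. Its place is right of block_b, at jig y = -40 mm, its 58 mm length along jig x.
- wedge: Light waxed wooden wedge lying flat, right way up: 120 mm long (its x), 32 high, about 60 g. Origin: underside, half way along, mid-thickness. +y side straight (y = +11.35 mm, goes against block_c); -y side slants, y = -11.35 mm + 0.145 x (goes against the stop). Slides in with under 5 N until it binds; then a push of about 15 N along jig x on the butt locks it; friction keeps it.
- wedge_tip (a point): Middle of the wedge's thin end, 14 mm thick, at half height (wedge x = +60, y = +4.35, z = 16 mm). Driven home it stands some 5 to 50 mm beyond the blocks' far ends; how deep must be felt.
- wedge_butt (a point): Middle of the wedge's thick end, 31 mm thick, at half height (wedge x = -60, y = -4.3, z = 16 mm). Driven home it still stands 10 to 60 mm out on the robot's side.
- spraycan: Bystander: grey spray can, 66 mm across, 190 mm high, upright. Origin: centre of the underside.
- jar: Bystander: glass jar, 70 mm across, 85 mm high, upright. Origin: centre of the underside.
- tape: Bystander: empty cardboard roll, 100 mm across, 48 mm high. Origin: centre of the underside.
- screwdriver: Bystander: screwdriver lying on the bench, along its x. Origin near its middle.
- hammer: Bystander: hammer lying on the bench, along its x. Origin near its middle.
- chock: Bystander: black rubber wheel chock, 100 by 60 mm, 45 mm high. Origin: centre of the underside. Not the wedge.
- offcut: Bystander: flat wooden offcut, 110 by 45 by 18 mm. Origin: centre of the underside.
Things that resemble listed ones, but are neither listed nor needed, are in the scene too. What is shaped like the block_c but yellow is not meant.

How it is judged:
By the outcome, as a careful person would: the job done as asked, in the order asked, and still so for the second after the job is handed in, with the robot touching nothing.
It also fails if it takes over 72 s, if anything falls off the work surface, if the arm or the gripper's body presses on something with over 40 N, if the wrist force passes 120 N, or if a joint passes its speed limit or range.

## Working session

There is one attempt and no reset: what is moved stays moved. The work goes in short steps, Python scripts to look and compute and a tool call to move; the robot and the scene stay as the last step left them, time stands still between calls to the robot, and variables do not carry over. Pictures are saved under pics/ and viewed, and the job is handed in when it is done.

Besides the shell and the picture viewer there is one more tool, called after "Emit:" as name(argument=value, ...), one argument or row to a line, values as JSON. move_arm: Moves the arm, as the interface text tells. Shift numbers are shares of 2.5 cm and turn numbers shares of 90 degrees, none past 1 either way. Its arguments: {"type":"object","properties":{"deltas":{"type":"array","items":{"type":"array","items":{"type":"number"}}},"squeeze":{"type":"number"}},"required":["deltas"]}

```bash
ls; mkdir -p pics
cat > h.py <<'E'
from bench import r
import numpy as np, cv2
from scipy.spatial.transform import Rotation as Ro
def snap(n,f):
    im=np.array(r.camera(n)); cv2.imwrite('pics/'+f,im[:,:,::-1]); return im
def c2w(n,p,st=None):
    ci=r.camera_info(n)
    if n=='wrist':
        st=st or r.read_state(); H=np.array(ci['hand_eye']); q=H[:3,:3]@np.array(p)+H[:3,3]
        return Ro.from_quat(st['eef_rot']).apply(q)+np.array(st['ee_pos'])
    return np.array(ci['R']).T@(np.array(p)-np.array(ci['t']))
def pix2w(n,u,v,z,st=None):
    K=np.array(r.camera_info(n)['K']); d=np.linalg.solve(K,[u,v,1.])
    a=c2w(n,[0,0,0],st); b=c2w(n,d,st); return a+(b-a)*(z-a[2])/(b-a)[2]
def w2pix(n,X,st=None):
    ci=r.camera_info(n);K=np.array(ci['K'])
    if n=='wrist':
        st=st or r.read_state(); H=np.array(ci['hand_eye'])
        q=Ro.from_quat(st['eef_rot']).inv().apply(np.array(X)-np.array(st['ee_pos']))
        c=H[:3,:3].T@(q-H[:3,3])
    else: c=np.array(ci['R'])@np.array(X)+np.array(ci['t'])
    p=K@c; return p[:2]/p[2]
E
python3 - <<'E'
from h import *
st=r.read_state(); print({k:np.round(v,3).tolist() for k,v in st.items()})
snap('scene','s0.png'); snap('top','t0.png')
for l in ['jig','stop','cheek_face','jig_fence','jig_lip','block_c','wedge','wedge_tip','wedge_butt']:
    for c in ['top','scene']:
        for d in r.tip_of(c,l)[:5]: print(l,c,round(d['confidence'],2),np.round(c2w(c,d['position']),4))
E
```

```text
pics
{'time': 0.0, 'joint_positions': [-1.197, 0.333, -0.065, 1.461, 0.022, 1.35, -0.088], 'joint_vel': [0.001, -0.001, 0.001, 0.002, 0.001, -0.001, 0.001], 'joint_torque': [0.0, -62.324, 0.025, -38.991, -0.061, 0.039, 0.0], 'ee_pos': [0.241, 0.576, 0.222], 'eef_rot': [0.197, 0.98, -0.001, -0.0], 'ft_force': [-0.333, -0.232, -0.306], 'torque': [0.036, -0.015, -0.021], 'width': 0.087}
jig top 0.93 [ 0.6156 -0.0466  0.0032]
jig top 0.54 [ 6.60e-01  3.03e-01 -1.00e-04]
jig scene 0.8 [ 0.6161 -0.0428  0.0011]
jig scene 0.49 [ 0.6625 -0.3466 -0.0017]
stop top 0.52 [ 0.6344 -0.1251  0.0121]
stop top 0.25 [ 0.6317 -0.1203  0.0116]
stop scene 0.63 [ 0.6353 -0.1264  0.0071]
stop scene 0.63 [ 0.5566 -0.2672  0.0157]
cheek_face top 0.56 [ 0.633  -0.1202  0.0136]
cheek_face scene 0.58 [ 0.6356 -0.1266  0.0077]
jig_fence top 0.75 [0.5966 0.0124 0.0128]
jig_fence top 0.55 [ 0.7498 -0.2419  0.0035]
jig_fence scene 0.57 [0.5998 0.0102 0.0125]
jig_fence scene 0.3 [0.3794 0.182  0.0006]
jig_lip top 0.68 [ 0.6452 -0.0354  0.0112]
jig_lip scene 0.96 [ 0.6436 -0.0386  0.0099]
block_c top 0.91 [ 0.522   0.2131 -0.0006]
block_c top 0.88 [ 0.6127 -0.0502  0.0111]
block_c top 0.71 [0.4554 0.2982 0.0024]
block_c top 0.69 [ 0.6006 -0.009   0.0139]
block_c top 0.47 [ 0.4961 -0.2694  0.0036]
block_c scene 0.98 [ 0.6118 -0.0496  0.0138]
block_c scene 0.98 [5.221e-01 2.142e-01 3.000e-04]
block_c scene 0.75 [0.4553 0.2996 0.0019]
block_c scene 0.6 [ 0.6053 -0.0079  0.0077]
wedge top 0.8 [ 0.4972 -0.2672  0.0042]
wedge scene 0.86 [ 0.4935 -0.2726  0.0021]
wedge scene 0.46 [ 0.4363 -0.2715  0.0184]
wedge scene 0.36 [ 0.6457 -0.041   0.0106]
wedge scene 0.3 [ 0.617  -0.0422 -0.0014]
wedge_tip top 0.98 [ 0.562  -0.2745  0.018 ]
wedge_tip scene 0.81 [ 0.5552 -0.2662  0.0146]
wedge_butt top 0.91 [ 0.4349 -0.2749  0.0177]
wedge_butt scene 0.79 [ 0.4382 -0.2692  0.0164]
```

View pics/s0.png

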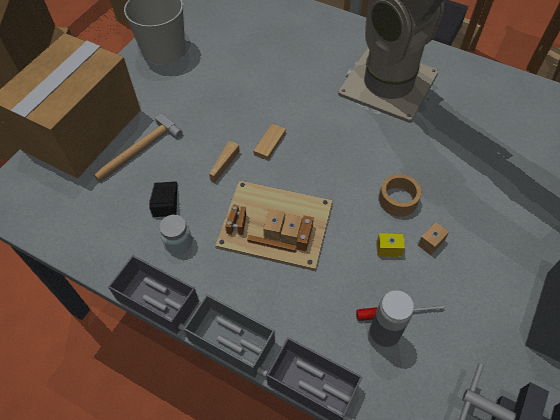

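View pics/t0.png

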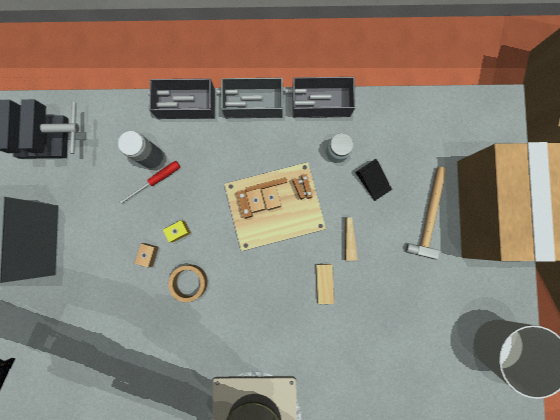

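The jig is at top-view (275,205), slightly rotated. Brown block_c is at (146,255), with the yellow decoy beside it at (176,231). The wedge is at (350,239) and the offcut at (325,283). I'll zoom in to measure.

Run:
```python
from h import *
im=cv2.imread('pics/t0.png')
a=cv2.resize(im[155:255,215:365],None,fx=5.3,fy=5.3,interpolation=cv2.INTER_CUBIC); cv2.imwrite('pics/t0j.png',a)
b=cv2.resize(im[210:290,120:220],None,fx=7,fy=7,interpolation=cv2.INTER_CUBIC); cv2.imwrite('pics/t0c.png',b)
s=cv2.imread('pics/s0.png')
a=cv2.resize(s[175:275,205:340],None,fx=5.8,fy=5.8,interpolation=cv2.INTER_CUBIC); cv2.imwrite('pics/s0j.png',a)
print(r.camera_info('top'))
```

```text
{'K': array([[384.39015588,   0.        , 276.95787846],
       [  0.        , 384.39015588, 210.5147705 ],
       [  0.        ,   0.        ,   1.        ]]), 'R': array([[-0.00765002, -0.99992867, -0.00917225],
       [-0.9964054 ,  0.0083963 , -0.0842958 ],
       [ 0.0843668 ,  0.00849442, -0.99639856]]), 't': array([-0.06383616,  0.57676061,  1.0640752 ])}
```

View pics/t0j.png

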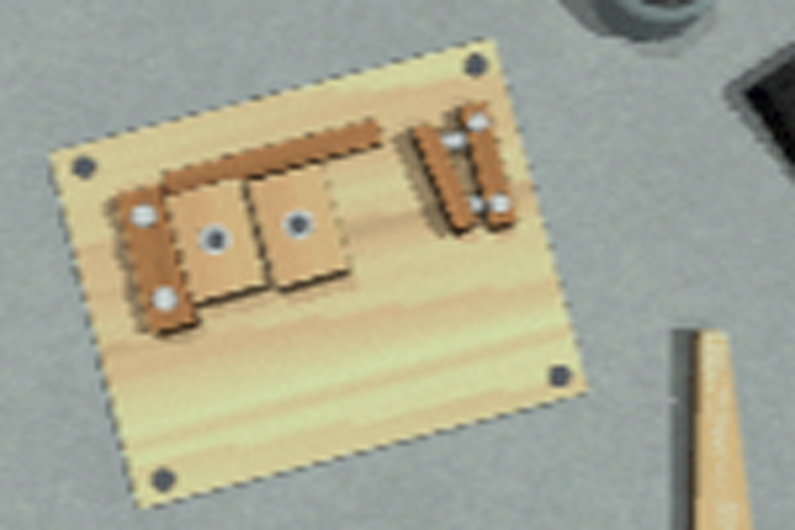

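View pics/t0c.png

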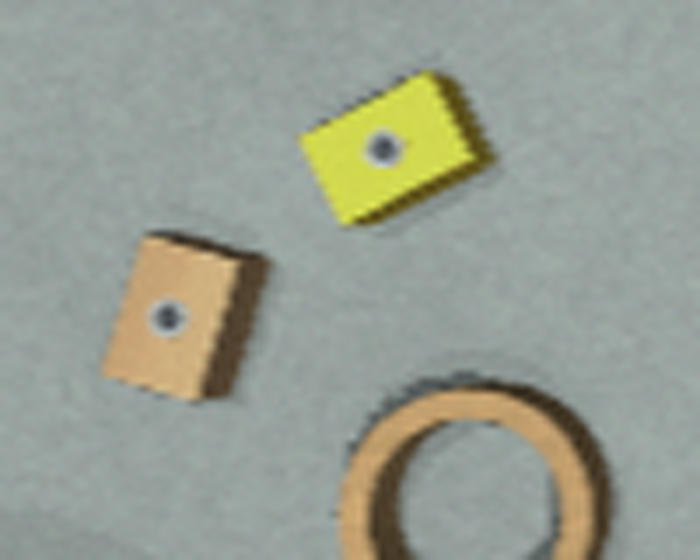

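View pics/s0j.png

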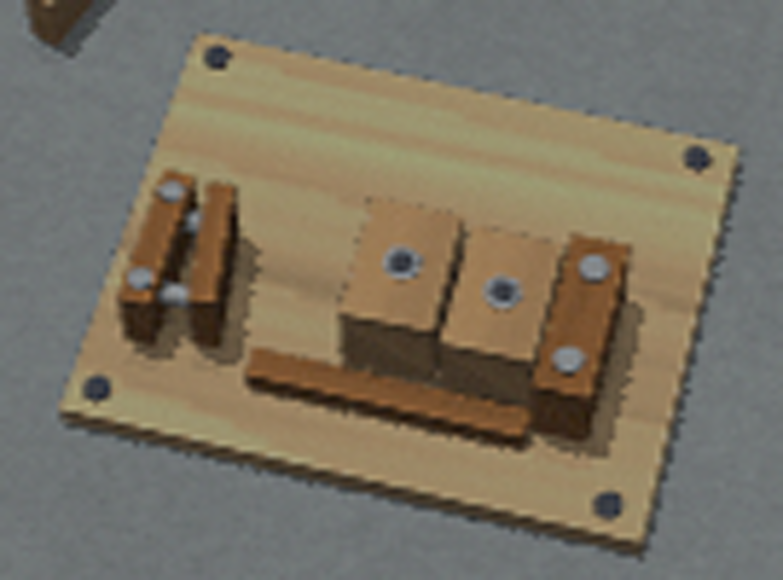

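```bash
cat >> h.py <<'E'
def jigpose(wp,jp):
    w=np.array(wp)[:,:2]; j=np.array(jp,float)/1000
    wc,jc=w.mean(0),j.mean(0); a=w-wc; b=j-jc
    th=np.arctan2((b[:,0]*a[:,1]-b[:,1]*a[:,0]).sum(),(a*b).sum())
    R=np.array([[np.cos(th),-np.sin(th)],[np.sin(th),np.cos(th)]])
    o=wc-R@jc; return th,o,np.linalg.norm((w-(b@R.T+wc)),axis=1)
E
python3 - <<'E'
from h import *
def T(x,y,z): return pix2w('top',215+x/5.3-0.4,155+y/5.3-.4,z)
def C(x,y,z): return pix2w('top',120+x/7-.4,210+y/7-.4,z)
def S(x,y,z): return pix2w('scene',205+x/5.8-.4,175+y/5.8-.4,z)
J=[(73,117),(73,-133),(-127,-133),(-127,117)]
for n,c in (('top',[T(50,155,.012),T(493,40,.012),T(588,393,.012),T(140,507,.012)]),('scene',[S(640,550,.012),S(62,412,.012),S(200,35,.012),S(738,148,.012)])):
    th,o,e=jigpose(c,J); print(n,th,o,e*1000)
    R=np.array([[np.cos(th),-np.sin(th)],[np.sin(th),np.cos(th)]])
    f=lambda p: np.round((R.T@(p[:2]-o))*1000,1)
    if n=='top':
        print('ins',f(T(215,239,.057)),f(T(298,224,.057)))
        print('a corners',[f(T(*p,.057)) for p in ((163,195),(242,180),(265,285),(190,303))])
        print('b corners',[f(T(*p,.057)) for p in ((250,180),(325,165),(350,268),(278,288))])
        print('lip top near',f(T(165,195,.024)),f(T(383,146,.024)))
        print('cheek top',[f(T(*p,.052)) for p in ((413,130),(455,233),(435,122),(473,225))])
        print('fence',[f(T(*p,.052)) for p in ((160,185),(198,322))])
    else:
        print('ins',f(S(401,262,.057)),f(S(502,291,.057)))
        print('cheek top',[f(S(*p,.052)) for p in ((238,185),(220,302),(210,182),(190,300))])
        print('fence',[f(S(*p,.052)) for p in ((570,235),(535,380))])
print('c ins',C(168,317,.045)); cs=[C(*p,.045) for p in ((145,234),(243,262),(200,402),(103,375))]; print(cs,np.mean(cs,0))
print('wedge top',[T(*p,.032) for p in ((697,330),(728,330))])
for n in ('wedge',): 
  pass
E
python3 - <<'E'
import cv2
im=cv2.imread('pics/t0.png');cv2.imwrite('pics/t0w.png',cv2.resize(im[205:310,300:400],None,fx=5.6,fy=5.6,interpolation=cv2.INTER_CUBIC))
E
```

```text
top 0.24581759715267618 [ 0.61457354 -0.04722235] [1.28125399 0.99306534 0.83837599 2.07030232]
ins [-1.1 39.7] [-4.4 -4. ]
a corners [array([28. , 60.2]), array([25.3, 18.5]), array([-30.9,  20.5]), array([-30.2,  60.4])]
b corners [array([24.2, 14.4]), array([ 22. , -25.3]), array([-33.4, -24.4]), array([-34.1,  14.4])]
lip top near [32.8 61. ] [ 29.  -58.9]
cheek top [array([ 29.1, -74.7]), array([-29. , -82.1]), array([ 30.3, -86.9]), array([-27.3, -92.2])]
fence [array([34.3, 60.7]), array([-40.3,  59.1])]
scene 0.24563520991145363 [ 0.61837746 -0.0448267 ] [1.26929069 1.54412201 1.16093888 1.67744356]
ins [-7.8 -5.7] [-4.8 38.1]
cheek top [array([-30.2, -82.9]), array([ 26.5, -73.8]), array([-28.6, -94.8]), array([ 28.7, -86.1])]
fence [array([-41.1,  58.4]), array([29.7, 60.5])]
c ins [0.45474612 0.30009604 0.045     ]
[array([0.48740798, 0.30991812, 0.045     ]), array([0.47610006, 0.2708761 , 0.045     ]), array([0.42145398, 0.28676273, 0.045     ]), array([0.43225509, 0.32525515, 0.045     ])] [0.45430428 0.29820303 0.045     ]
wedge top [array([ 0.55607313, -0.26213202,  0.032     ]), array([ 0.55593779, -0.27848908,  0.032     ])]
```

View pics/t0w.png

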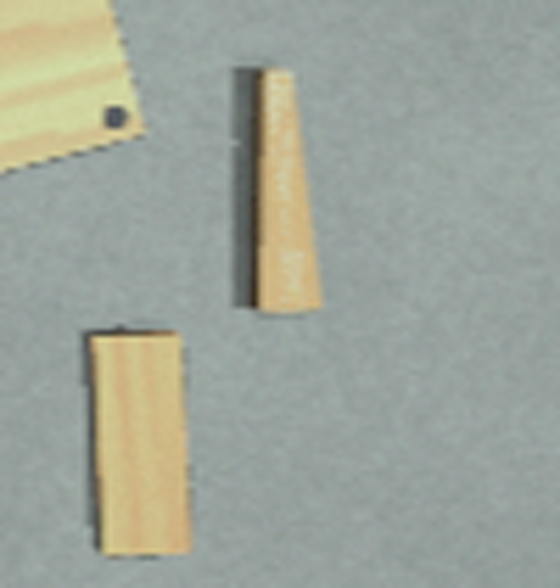

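```bash
cat >> h.py <<'E'
JT=0.2457; JO=np.array([0.6163,-0.0461])
JR=np.array([[np.cos(JT),-np.sin(JT)],[np.sin(JT),np.cos(JT)]])
def j2w(x,y): return JO+JR@(np.array([x,y])/1000)
def w2j(p): return JR.T@(np.array(p)[:2]-JO)*1000
def cur():
    s=r.read_state(); M=Ro.from_quat(s['eef_rot']).as_matrix()
    return s,np.array(s['ee_pos']),np.degrees(np.arctan2(M[1,1],M[0,1])),M
def plan(tgt,phi,g,n=None,step=.85):
    """rows from the current pose to tgt, tool-y angle phi (deg)"""
    s,p,f,M=cur(); d=np.array(tgt)-p; dt=(f-phi+180)%360-180
    n=n or int(max(np.ceil(np.abs(d).max()*1.2/.025/step),np.ceil(abs(dt)/6.6),1))
    rows=[];q=p.copy();a=f
    for k in range(n):
        A=np.radians(a); x=np.array([-np.sin(A),np.cos(A),0]);y=np.array([np.cos(A),np.sin(A),0])
        e=(np.array(tgt)-q)/(n-k); w=np.round(np.array([e@x,e@y,-e[2]])/.025,2)
        t=round(((a-phi+180)%360-180)/(n-k)/90,3)
        rows.append([g,*w.tolist(),t]); q=q+.025*(w[0]*x+w[1]*y-np.array([0,0,w[2]])); a-=t*90
    print('time',round(s['time'],2),'from',p.round(4),round(f,2),'to',q.round(4),round(a,2),'n',n)
    for i in range(0,n,12): print(rows[i:i+12])
def rep():
    s,p,f,M=cur(); print('t',round(s['time'],2),'p',p.round(4),'phi',round(f,2),'zax',M[:,2].round(3),'F',np.round(s['ft_force'],1),'w',round(s['width'],4),'jig',w2j(p).round(1),'j7',np.round(s['joint_positions'],2)[-1])
E
python3 -c "
from h import *
plan([.4545,.299,.16],-16.2,1)"
```

```text
time 1.0 from [0.2415 0.5765 0.2226] 67.27 to [0.4545 0.2989 0.1601] -16.16 n 16
[[1, -0.76, -0.43, 0.16, np.float64(0.058)], [1, -0.8, -0.36, 0.16, np.float64(0.058)], [1, -0.82, -0.29, 0.16, np.float64(0.058)], [1, -0.85, -0.21, 0.16, np.float64(0.058)], [1, -0.86, -0.14, 0.16, np.float64(0.058)], [1, -0.87, -0.06, 0.15, np.float64(0.058)], [1, -0.87, 0.02, 0.16, np.float64(0.058)], [1, -0.87, 0.1, 0.15, np.float64(0.058)], [1, -0.86, 0.18, 0.16, np.float64(0.058)], [1, -0.84, 0.26, 0.15, np.float64(0.058)], [1, -0.81, 0.34, 0.16, np.float64(0.058)], [1, -0.77, 0.41, 0.15, np.float64(0.058)]]
[[1, -0.73, 0.47, 0.16, np.float64(0.058)], [1, -0.69, 0.54, 0.15, np.float64(0.058)], [1, -0.64, 0.6, 0.16, np.float64(0.058)], [1, -0.58, 0.66, 0.15, np.float64(0.057)]]
```

Emit:
move_arm(
  deltas=[
    [1, -0.76, -0.43, 0.16, 0.058],
    [1, -0.8, -0.36, 0.16, 0.058],
    [1, -0.82, -0.29, 0.16, 0.058],
    [1, -0.85, -0.21, 0.16, 0.058],
    [1, -0.86, -0.14, 0.16, 0.058],
    [1, -0.87, -0.06, 0.15, 0.058],
    [1, -0.87, 0.02, 0.16, 0.058],
    [1, -0.87, 0.1, 0.15, 0.058],
    [1, -0.86, 0.18, 0.16, 0.058],
    [1, -0.84, 0.26, 0.15, 0.058],
    [1, -0.81, 0.34, 0.16, 0.058],
    [1, -0.77, 0.41, 0.15, 0.058],
  ],
)

```text
time: 2.0
ee_pos: [0.4019, 0.3675, 0.1755]
eef_rot: [0.68, 0.734, 0.0, -0.0]
ft_force: [0.2, 0.3, -0.6]
width: 0.0869
```

Emit:
move_arm(
  deltas=[
    [1, -0.73, 0.47, 0.16, 0.058],
    [1, -0.69, 0.54, 0.15, 0.058],
    [1, -0.64, 0.6, 0.16, 0.058],
    [1, -0.58, 0.66, 0.15, 0.057],
    [1, 0, 0, 0, 0],
    [1, 0, 0, 0, 0],
    [1, 0, 0, 0, 0],
  ],
)

```text
time: 2.58
ee_pos: [0.4541, 0.2996, 0.1602]
eef_rot: [0.799, 0.601, 0.0, -0.0]
ft_force: [-0.5, 0.1, -0.3]
width: 0.087
```

Run:
```python
from h import *
rep(); st=r.read_state(); snap('wrist','w1.png')
for d in r.tip_of('wrist','block_c'): print(round(d['confidence'],2),c2w('wrist',d['position'],st).round(4))
print(w2pix('wrist',[.4545,.299,.045],st))
```

```text
t 2.58 p [0.4541 0.2996 0.1602] phi -16.06 zax [-0.     0.001 -1.   ] F [-0.5  0.1 -0.3] w 0.087 jig [-73.2 374.7] j7 -0.9
0.94 [ 0.4546  0.2976 -0.0021]
0.77 [0.5215 0.2147 0.0006]
[280.73724259 202.62858115]
```

View pics/w1.png

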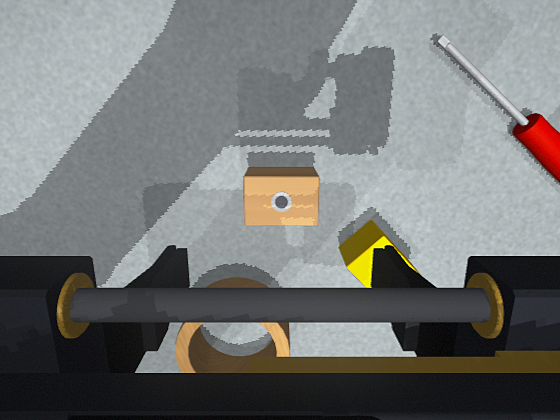

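Emit:
move_arm(
  deltas=[
    [1, 0, 0, 0.8, 0],
    [1, 0, 0, 0.9, 0],
    [1, 0, 0, 0.9, 0],
    [1, 0, 0, 0.9, 0],
    [1, 0, 0, 0.9, 0],
    [1, 0, 0, 0.7, 0],
    [1, 0, 0, 0.42, 0],
    [1, 0, 0, 0, 0],
    [-1, 0, 0, 0, 0],
    [-1, 0, 0, 0, 0],
    [-1, 0, 0, 0, 0],
    [-1, 0, 0, 0, 0],
  ],
  squeeze=20,
)

```text
time: 3.68
ee_pos: [0.455, 0.2994, 0.0231]
eef_rot: [0.799, 0.601, 0.001, -0.0]
ft_force: [-0.3, 1.1, -1.0]
width: 0.0677
```

Emit:
move_arm(
  deltas=[
    [-1, 0, 0, 0, 0],
    [-1, 0, 0, 0, 0],
    [-1, 0, 0, 0, 0],
  ],
)

```text
time: 3.93
ee_pos: [0.4548, 0.2992, 0.0226]
eef_rot: [0.799, 0.601, 0.0, -0.0]
ft_force: [-0.8, -0.5, 5.7]
width: 0.0577
```

Run:
```python
from h import *
rep()
```

```text
t 3.93 p [0.4548 0.2992 0.0226] phi -16.16 zax [ 0.001  0.001 -1.   ] F [-0.8 -0.5  5.7] w 0.0577 jig [-72.7 374.2] j7 -0.85
```

Run:
```python
from h import *
_cur=cur
s,p,f,M=cur()
import h
q=p.copy(); q[2]=.1226
h.cur=lambda:(s,q,f,M)
print(j2w(-3,-49)); plan([*j2w(-3,-49),.105],14.08,-1)
```

```text
[ 0.62530863 -0.0943581 ]
time 3.93 from [0.4548 0.2992 0.1226] -16.16 to [ 0.6254 -0.0944  0.1051] 14.08 n 23
[[-1, -0.57, 0.48, 0.03, np.float64(-0.015)], [-1, -0.59, 0.46, 0.03, np.float64(-0.015)], [-1, -0.6, 0.45, 0.03, np.float64(-0.015)], [-1, -0.61, 0.43, 0.03, np.float64(-0.015)], [-1, -0.62, 0.42, 0.03, np.float64(-0.015)], [-1, -0.63, 0.4, 0.03, np.float64(-0.015)], [-1, -0.64, 0.39, 0.03, np.float64(-0.014)], [-1, -0.64, 0.38, 0.03, np.float64(-0.015)], [-1, -0.65, 0.36, 0.03, np.float64(-0.014)], [-1, -0.66, 0.35, 0.03, np.float64(-0.015)], [-1, -0.67, 0.33, 0.03, np.float64(-0.014)], [-1, -0.68, 0.31, 0.03, np.float64(-0.015)]]
[[-1, -0.68, 0.3, 0.03, np.float64(-0.014)], [-1, -0.69, 0.28, 0.03, np.float64(-0.015)], [-1, -0.69, 0.27, 0.03, np.float64(-0.014)], [-1, -0.7, 0.25, 0.03, np.float64(-0.015)], [-1, -0.71, 0.24, 0.03, np.float64(-0.014)], [-1, -0.71, 0.22, 0.03, np.float64(-0.015)], [-1, -0.72, 0.2, 0.03, np.float64(-0.014)], [-1, -0.72, 0.19, 0.03, np.float64(-0.015)], [-1, -0.73, 0.17, 0.03, np.float64(-0.014)], [-1, -0.73, 0.16, 0.04, np.float64(-0.015)], [-1, -0.73, 0.14, 0.03, np.float64(-0.014)]]
```

Emit:
move_arm(
  deltas=[
    [-1, 0, 0, -0.5, 0],
    [-1, 0, 0, -0.9, 0],
    [-1, 0, 0, -0.9, 0],
    [-1, 0, 0, -0.9, 0],
    [-1, 0, 0, -0.8, 0],
  ],
)

```text
time: 4.35
ee_pos: [0.4545, 0.2988, 0.1233]
eef_rot: [0.8, 0.601, 0.0, -0.0]
ft_force: [0.1, 1.3, -0.4]
width: 0.0579
```

Emit:
move_arm(
  deltas=[
    [-1, -0.57, 0.48, 0.03, -0.015],
    [-1, -0.59, 0.46, 0.03, -0.015],
    [-1, -0.6, 0.45, 0.03, -0.015],
    [-1, -0.61, 0.43, 0.03, -0.015],
    [-1, -0.62, 0.42, 0.03, -0.015],
    [-1, -0.63, 0.4, 0.03, -0.015],
    [-1, -0.64, 0.39, 0.03, -0.014],
    [-1, -0.64, 0.38, 0.03, -0.015],
    [-1, -0.65, 0.36, 0.03, -0.014],
    [-1, -0.66, 0.35, 0.03, -0.015],
    [-1, -0.67, 0.33, 0.03, -0.014],
    [-1, -0.68, 0.31, 0.03, -0.015],
  ],
)

```text
time: 5.35
ee_pos: [0.5436, 0.0923, 0.1128]
eef_rot: [0.708, 0.706, -0.0, -0.0]
ft_force: [0.3, -0.7, -1.0]
width: 0.0579
```

Emit:
move_arm(
  deltas=[
    [-1, -0.68, 0.3, 0.03, -0.014],
    [-1, -0.69, 0.28, 0.03, -0.015],
    [-1, -0.69, 0.27, 0.03, -0.014],
    [-1, -0.7, 0.25, 0.03, -0.015],
    [-1, -0.71, 0.24, 0.03, -0.014],
    [-1, -0.71, 0.22, 0.03, -0.015],
    [-1, -0.72, 0.2, 0.03, -0.014],
    [-1, -0.72, 0.19, 0.03, -0.015],
    [-1, -0.73, 0.17, 0.03, -0.014],
    [-1, -0.73, 0.16, 0.04, -0.015],
    [-1, -0.73, 0.14, 0.03, -0.014],
    [-1, 0, 0, 0, 0],
  ],
)

```text
time: 6.35
ee_pos: [0.6253, -0.0993, 0.1042]
eef_rot: [0.616, 0.787, -0.001, 0.001]
ft_force: [0.0, 0.0, -0.2]
width: 0.0579
```

Emit:
move_arm(
  deltas=[
    [-1, 0, 0, 0, 0],
    [-1, 0, 0, 0, 0],
  ],
)

```text
time: 6.52
ee_pos: [0.6248, -0.0939, 0.1042]
eef_rot: [0.615, 0.788, 0.0, -0.0]
ft_force: [0.3, 0.5, -1.8]
width: 0.0578
```

Run:
```python
from h import *
rep(); st=r.read_state(); im=snap('wrist','w2.png')
for l in ('cheek_face','jig_fence','jig_lip'):
  for d in r.tip_of('wrist',l)[:2]: p=c2w('wrist',d['position'],st);print(l,round(d['confidence'],2),p.round(4),w2j(p).round(1))
```

```text
t 6.52 p [ 0.6248 -0.0939  0.1042] phi 14.08 zax [-0.001  0.001 -1.   ] F [ 0.3  0.5 -1.8] w 0.0578 jig [ -3.4 -48.4] j7 0.47
jig_lip 0.9 [ 0.6451 -0.0378  0.0117] [29.9  1.1]
```

View pics/w2.png

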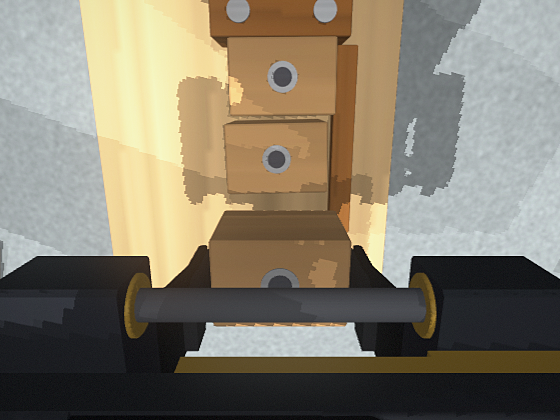

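Block b, at (277,159), sits slightly off from a, at (283,77). Held block c lines up with both. Next I'll refine the positions.

Run:
```python
from h import *
st=r.read_state()
P=lambda u,v,z: w2j(pix2w('wrist',u,v,z,st)).round(1)
print('a',P(283,77,.057),'b',P(277,159,.057),'fence',P(210,38,.052),P(352,38,.052),'a corners',[P(*p,.057) for p in((227,37),(340,38),(230,115),(336,115))],'b',[P(*p,.057) for p in((226,122),(325,122),(226,194),(330,192))],'lip',P(337,48,.024),P(331,200,.024),'floor edges',P(103,200,.012),P(387,200,.012))
print('c ins pix pred',w2pix('wrist',[*st['ee_pos'][:2],st['ee_pos'][2]+.023],st))
```

```text
a [-2.2 39. ] b [-5.4 -4.8] fence [-41.   58.9] [34.5 58.9] a corners [array([-31.3,  58.6]), array([27.4, 58.1]), array([-31.1,  19.3]), array([26.9, 19.4])] b [array([-33.5,  15.6]), array([21. , 15.6]), array([-35. , -25.1]), array([ 25.3, -23.9])] lip [30.7 57.7] [ 30.7 -37.3] floor edges [-128.9  -40.5] [ 72.1 -40.4]
c ins pix pred [281.67500121 288.29460755]
```

Emit:
move_arm(
  deltas=[
    [-1, 0, 0, 0.6, 0],
    [-1, 0, 0, 0.8, 0],
    [-1, 0, 0, 0.6, 0],
    [-1, 0, 0, 0.4, 0],
    [-1, 0, 0, 0.2, 0],
    [-1, 0, 0, 0.12, 0],
    [-1, 0, 0, 0, 0],
  ],
)

```text
time: 7.3
ee_pos: [0.6252, -0.0945, 0.0365]
eef_rot: [0.615, 0.788, 0.0, -0.0]
ft_force: [0.3, 0.5, -0.6]
width: 0.0581
```

Emit:
move_arm(
  deltas=[
    [-1, 0.08, 0, 0, 0],
    [-1, 0.08, 0, 0, 0],
    [-1, 0.08, 0, 0, 0],
    [-1, 0, 0, 0, 0],
  ],
)

```text
time: 7.63
ee_pos: [0.6241, -0.0884, 0.0372]
eef_rot: [0.615, 0.789, 0.0, 0.0]
ft_force: [-0.6, 0.9, -1.1]
width: 0.0581
```

Run:
```python
from h import *
rep(); st=r.read_state(); im=snap('wrist','w3.png')
```

```text
t 7.63 p [ 0.6241 -0.0884  0.0372] phi 14.1 zax [ 0.001  0.    -1.   ] F [-0.6  0.9 -1.1] w 0.0581 jig [ -2.8 -42.9] j7 0.48
```

View pics/w3.png

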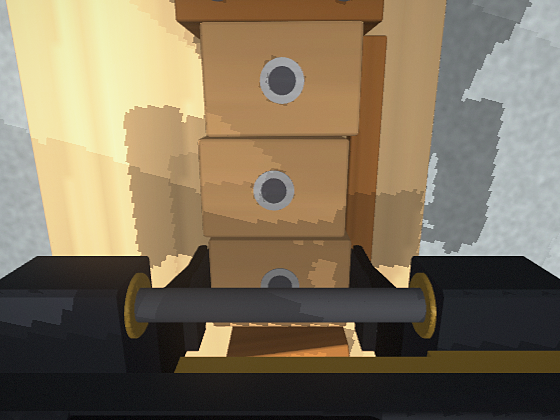

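Emit:
move_arm(
  deltas=[
    [-1, 0, 0, 0.08, 0],
    [-1, 0, 0, 0, 0],
    [-1, 0.06, 0, 0, 0],
    [-1, 0, 0, 0, 0],
  ],
)

```text
time: 8.02
ee_pos: [0.6235, -0.0877, 0.0347]
eef_rot: [0.615, 0.788, 0.0, 0.0]
ft_force: [0.5, -1.9, 1.5]
width: 0.0578
```

Emit:
move_arm(
  deltas=[
    [-1, 0.06, 0, 0, 0],
    [-1, 0, 0, 0, 0],
  ],
)

```text
time: 8.18
ee_pos: [0.6233, -0.0873, 0.0347]
eef_rot: [0.615, 0.788, -0.0, 0.001]
ft_force: [3.0, -5.2, 0.2]
width: 0.058
```

Run:
```python
from h import *
rep()
```

```text
t 8.18 p [ 0.6233 -0.0873  0.0347] phi 14.02 zax [ 0.001 -0.002 -1.   ] F [ 3.  -5.2  0.2] w 0.058 jig [ -3.3 -41.7] j7 0.48
```

Emit:
move_arm(
  deltas=[
    [-1, 0.08, 0, 0, 0],
    [-1, 0.06, 0, 0, 0],
    [-1, 0, 0, 0, 0],
    [-1, 0, 0, 0, 0],
  ],
)

```text
time: 8.52
ee_pos: [0.6231, -0.0873, 0.0352]
eef_rot: [0.616, 0.787, -0.001, 0.003]
ft_force: [5.3, -13.5, -2.0]
width: 0.0578
```

Run:
```python
from h import *
rep(); snap('wrist','w4.png')
```

```text
t 8.52 p [ 0.6231 -0.0873  0.0352] phi 13.9 zax [ 0.003 -0.005 -1.   ] F [  5.3 -13.5  -2. ] w 0.0578 jig [ -3.4 -41.6] j7 0.47
```

View pics/w4.png

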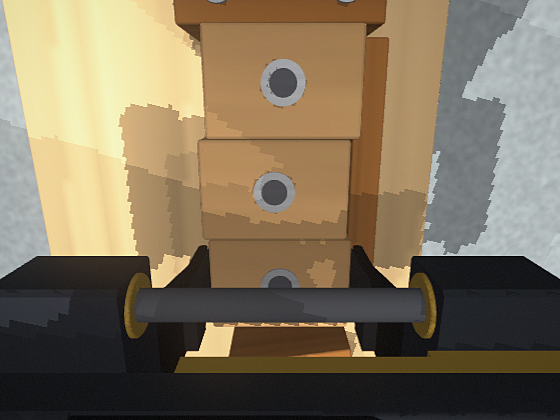

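Emit:
move_arm(
  deltas=[
    [-1, -0.07, 0, 0, 0],
    [-1, -0.07, 0, 0, 0],
    [0.9, 0, 0, 0, 0],
    [0.9, 0, 0, 0, 0],
    [0.9, 0, 0, 0, 0],
    [0.9, 0, 0, 0, 0],
    [0.9, 0, 0, -0.4, 0],
    [0.9, 0, 0, -0.8, 0],
    [0.9, 0, 0, -0.9, 0],
    [0.9, 0, 0, -0.9, 0],
    [0.9, 0, 0, -0.9, 0],
    [0.9, 0, 0, -0.5, 0],
  ],
)

```text
time: 9.57
ee_pos: [0.6239, -0.086, 0.1481]
eef_rot: [0.615, 0.788, 0.001, 0.001]
ft_force: [0.3, -0.5, -0.4]
width: 0.0827
```

Run:
```python
from h import *
rep(); st=r.read_state(); im=snap('wrist','w5.png')
im=snap('top','t5.png'); cv2.imwrite('pics/t5j.png',cv2.resize(im[155:265,215:365,::-1],None,fx=5.3,fy=5.3,interpolation=cv2.INTER_CUBIC))
for l in ('wedge','wedge_tip','wedge_butt'):
  for d in r.tip_of('top',l)[:2]: p=c2w('top',d['position']);print(l,round(d['confidence'],2),p.round(4))
```

```text
t 9.57 p [ 0.6239 -0.086   0.1481] phi 14.07 zax [ 0.003  0.    -1.   ] F [ 0.3 -0.5 -0.4] w 0.0827 jig [ -2.3 -40.6] j7 0.44
wedge 0.67 [ 0.4968 -0.272   0.0009]
wedge_tip 0.61 [ 0.5565 -0.273   0.0187]
wedge_butt 0.83 [ 0.4389 -0.2739  0.0166]
```

View pics/w5.png

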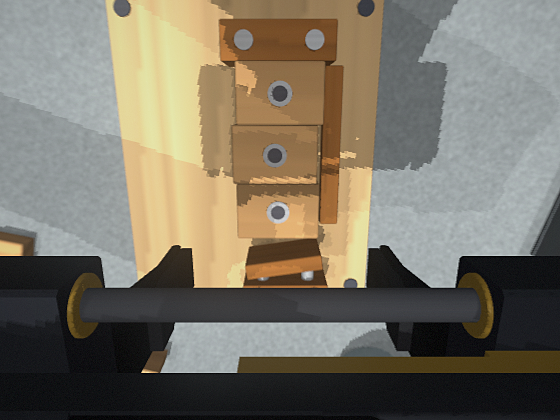

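View pics/t5j.png

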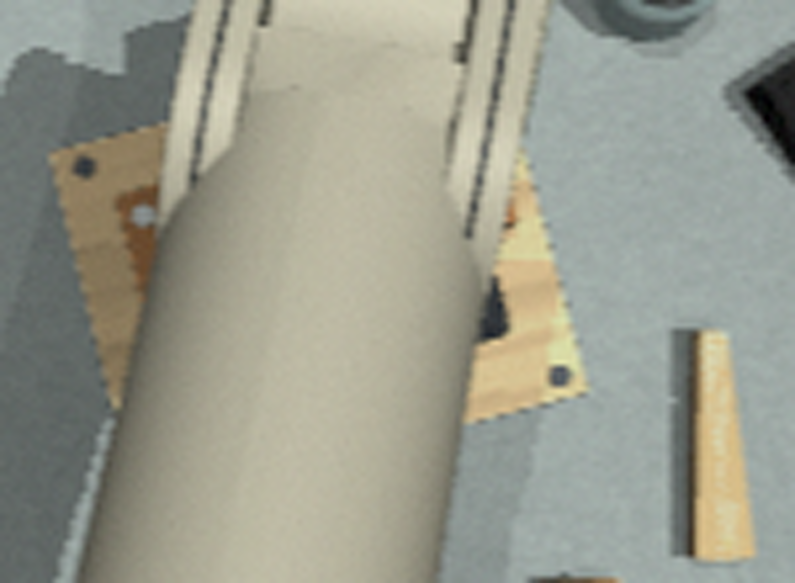

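Run:
```python
from h import *
st=r.read_state()
P=lambda u,v,z: w2j(pix2w('wrist',u,v,z,st)).round(1)
print('ins',[P(*p,.057) for p in ((280,93),(275,155),(278,212))],'fence',P(220,61,.052),P(337,60,.052),'c right',P(238,238,.057),P(320,236,.057),'cheek',P(250,249,.052),P(316,240,.052),'a l',P(236,61,.057))
W=lambda x,y,z=.032: pix2w('top',300+x/5.6-.4,205+y/5.6-.4,z).round(4)
for p in ((262,70),(293,70),(257,310),(322,307)): print(W(*p))
plan([.48,-.271,.15],-90,1)
```

```text
ins [array([-4.5, 40.1]), array([-7.9,  0.5]), array([ -6. , -39.2])] fence [-42.8  59.7] [31.8 60.3] c right [-34.4 -58.4] [ 23.8 -56.9] cheek [-26.5 -68.9] [ 21.6 -61.8] a l [-32.   59.2]
[ 0.5554 -0.2629  0.032 ]
[ 0.5553 -0.2784  0.032 ]
[ 0.4362 -0.2577  0.032 ]
[ 0.4375 -0.2899  0.032 ]
time 9.82 from [ 0.6223 -0.0857  0.1434] 14.09 to [ 0.4799 -0.2711  0.1499] -90.04 n 16
[[1, -0.36, -0.46, -0.02, np.float64(0.072)], [1, -0.41, -0.41, -0.02, np.float64(0.072)], [1, -0.46, -0.36, -0.02, np.float64(0.072)], [1, -0.49, -0.31, -0.02, np.float64(0.072)], [1, -0.53, -0.25, -0.02, np.float64(0.072)], [1, -0.55, -0.19, -0.01, np.float64(0.072)], [1, -0.57, -0.13, -0.02, np.float64(0.072)], [1, -0.58, -0.06, -0.01, np.float64(0.073)], [1, -0.59, 0.0, -0.02, np.float64(0.072)], [1, -0.58, 0.07, -0.01, np.float64(0.073)], [1, -0.57, 0.13, -0.02, np.float64(0.072)], [1, -0.55, 0.2, -0.01, np.float64(0.073)]]
[[1, -0.52, 0.26, -0.02, np.float64(0.072)], [1, -0.49, 0.32, -0.01, np.float64(0.073)], [1, -0.45, 0.37, -0.02, np.float64(0.072)], [1, -0.42, 0.42, -0.01, np.float64(0.073)]]
```

Run:
```python
from h import *
plan([.4512,-.2726,.12],-92.6,0.3)
```

```text
time 9.82 from [ 0.6223 -0.0857  0.1434] 14.09 to [ 0.4512 -0.2727  0.1199] -92.56 n 17
[[0.3, -0.33, -0.5, 0.06, np.float64(0.07)], [0.3, -0.38, -0.46, 0.05, np.float64(0.07)], [0.3, -0.43, -0.41, 0.06, np.float64(0.07)], [0.3, -0.47, -0.36, 0.05, np.float64(0.07)], [0.3, -0.51, -0.31, 0.06, np.float64(0.07)], [0.3, -0.54, -0.25, 0.05, np.float64(0.07)], [0.3, -0.56, -0.19, 0.06, np.float64(0.07)], [0.3, -0.58, -0.13, 0.05, np.float64(0.07)], [0.3, -0.59, -0.06, 0.06, np.float64(0.069)], [0.3, -0.6, -0.0, 0.05, np.float64(0.07)], [0.3, -0.59, 0.06, 0.06, np.float64(0.069)], [0.3, -0.58, 0.13, 0.05, np.float64(0.07)]]
[[0.3, -0.57, 0.19, 0.06, np.float64(0.069)], [0.3, -0.54, 0.25, 0.05, np.float64(0.07)], [0.3, -0.51, 0.31, 0.06, np.float64(0.069)], [0.3, -0.48, 0.37, 0.05, np.float64(0.07)], [0.3, -0.43, 0.42, 0.06, np.float64(0.069)]]
```

Emit:
move_arm(
  deltas=[
    [0.3, -0.33, -0.5, 0.06, 0.07],
    [0.3, -0.38, -0.46, 0.05, 0.07],
    [0.3, -0.43, -0.41, 0.06, 0.07],
    [0.3, -0.47, -0.36, 0.05, 0.07],
    [0.3, -0.51, -0.31, 0.06, 0.07],
    [0.3, -0.54, -0.25, 0.05, 0.07],
    [0.3, -0.56, -0.19, 0.06, 0.07],
    [0.3, -0.58, -0.13, 0.05, 0.07],
    [0.3, -0.59, -0.06, 0.06, 0.069],
    [0.3, -0.6, 0, 0.05, 0.07],
    [0.3, -0.59, 0.06, 0.06, 0.069],
    [0.3, -0.58, 0.13, 0.05, 0.07],
  ],
)

```text
time: 10.82
ee_pos: [0.5011, -0.2178, 0.1266]
eef_rot: [0.97, 0.245, -0.001, -0.0]
ft_force: [1.1, -0.4, 0.7]
width: 0.0563
```

Emit:
move_arm(
  deltas=[
    [0.3, -0.57, 0.19, 0.06, 0.069],
    [0.3, -0.54, 0.25, 0.05, 0.07],
    [0.3, -0.51, 0.31, 0.06, 0.069],
    [0.3, -0.48, 0.37, 0.05, 0.07],
    [0.3, -0.43, 0.42, 0.06, 0.069],
    [0.3, 0, 0, 0, 0],
    [0.3, 0, 0, 0, 0],
    [0.3, 0, 0, 0, 0],
  ],
)

```text
time: 11.48
ee_pos: [0.452, -0.272, 0.1205]
eef_rot: [1.0, -0.021, -0.0, -0.0]
ft_force: [0.3, -0.5, -0.6]
width: 0.0566
```

Run:
```python
from h import *
rep(); st=r.read_state(); im=snap('wrist','w6.png')
for X in ([.4362,-.2577,.032],[.5554,-.2629,.032],[.5553,-.2784,.032],[.4375,-.2899,.032]): print(w2pix('wrist',X,st).round(0))
im=snap('top','t6.png'); cv2.imwrite('pics/t6j.png',cv2.resize(im[155:255,215:365,::-1],None,fx=5.3,fy=5.3,interpolation=cv2.INTER_CUBIC))
```

```text
t 11.48 p [ 0.452  -0.272   0.1205] phi -92.36 zax [-0.001  0.    -1.   ] F [ 0.3 -0.5 -0.6] w 0.0566 jig [-214.3 -179.2] j7 -0.96
[259. 235.]
[257.  56.]
[281.  55.]
[304. 231.]
```

View pics/w6.png

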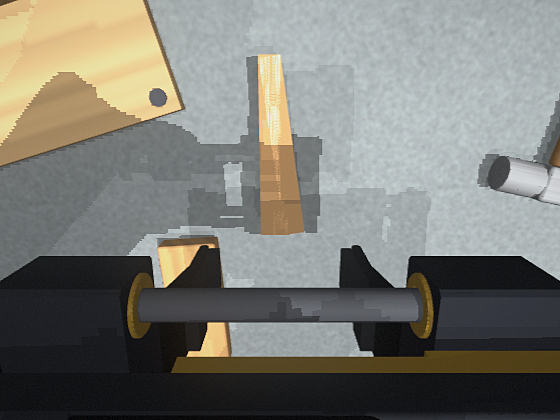

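View pics/t6j.png

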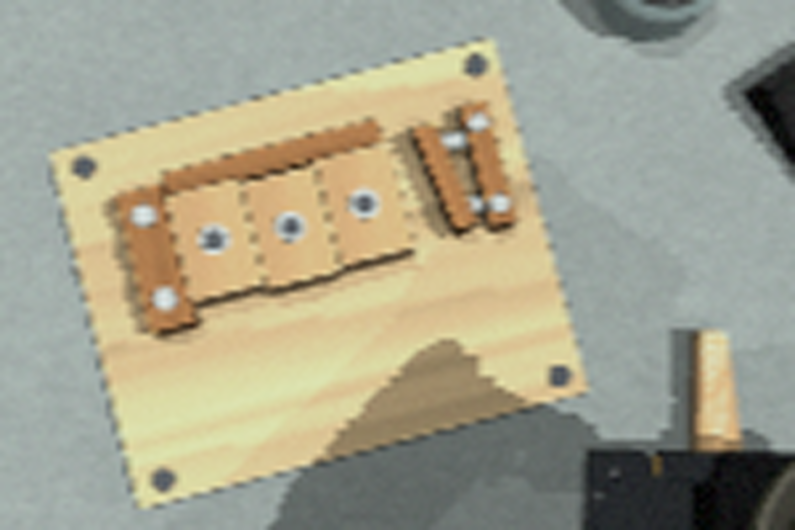

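Row is packed. The wedge corners in the wrist view, butt (260,234) and tip (258,56), match the prediction, so I'll grip it.

Emit:
move_arm(
  deltas=[
    [0.3, 0, 0, 0.7, 0],
    [0.3, 0, 0, 0.9, 0],
    [0.3, 0, 0, 0.9, 0],
    [0.3, 0, 0, 0.9, 0],
    [0.3, 0, 0, 0.7, 0],
    [0.3, 0, 0, 0.4, 0],
    [0.3, 0, 0, 0, 0],
    [-1, 0, 0, 0, 0],
    [-1, 0, 0, 0, 0],
    [-1, 0, 0, 0, 0],
    [-1, 0, 0, 0, 0],
    [-1, 0, 0, 0, 0],
  ],
  squeeze=25,
)

```text
time: 12.58
ee_pos: [0.4522, -0.2729, 0.0091]
eef_rot: [1.0, -0.022, 0.001, -0.0]
ft_force: [0.4, -0.8, -0.3]
width: 0.031
```

Emit:
move_arm(
  deltas=[
    [-1, 0, 0, 0, 0],
    [-1, 0, 0, 0, 0],
    [-1, 0, 0, -0.4, 0],
    [-1, 0, 0, -0.8, 0],
    [-1, 0, 0, -0.9, 0],
    [-1, 0, 0, -0.8, 0],
    [-1, 0, 0, 0, 0],
    [-1, 0, 0, 0, 0],
  ],
)

```text
time: 13.25
ee_pos: [0.4524, -0.2731, 0.0822]
eef_rot: [1.0, -0.022, 0.001, 0.0]
ft_force: [0.1, 0.6, -2.2]
width: 0.0298
```

Run:
```python
from h import *
rep(); st=r.read_state(); im=snap('wrist','w7.png')
for l in ('wedge','wedge_tip','wedge_butt'):
  for d in r.tip_of('wrist',l)[:1]:
    p=c2w('wrist',d['position'],st); q=Ro.from_quat(st['eef_rot']).inv().apply(p-st['ee_pos']); print(l,d['confidence'],p.round(4),'tool',q.round(4))
```

```text
t 13.25 p [ 0.4524 -0.2731  0.0822] phi -92.57 zax [ 0.002 -0.    -1.   ] F [ 0.1  0.6 -2.2] w 0.0298 jig [-214.2 -180.3] j7 -0.91
wedge 0.96 [ 0.4942 -0.2727  0.076 ] tool [ 0.0418 -0.0022  0.0062]
wedge_tip 0.78 [ 0.5538 -0.27    0.0881] tool [ 0.1012 -0.0076 -0.0057]
```

View pics/w7.png

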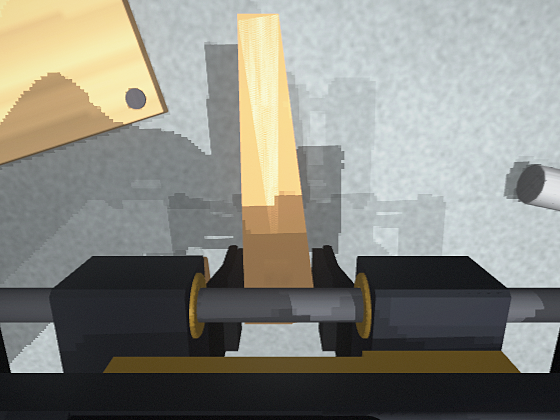

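Run:
```python
from h import *
st=r.read_state()
T=lambda u,v: (Ro.from_quat(st['eef_rot']).inv().apply(pix2w('wrist',u,v,.0822-.009+.032,st)-st['ee_pos'])*1000).round(1)
for p in ((238,14),(277,14),(241.5,200),(298,200),(244,290)): print(p,T(*p))
```

```text
(238, 14) [103.  -12.8 -25.2]
(277, 14) [103.    0.2 -25.2]
(241.5, 200) [ 38.9 -13.5 -25.1]
(298, 200) [ 38.8   8.  -25.1]
(244, 290) [  0.8 -13.6 -25. ]
```

Run:
```python
from h import *
T=lambda x,y,z: w2j(pix2w('top',215+x/5.3-0.4,155+y/5.3-.4,z)).round(1)
print('ins',[T(*p,.057) for p in ((213,239),(290,227),(365,204))])
print('c right',T(388,143,.057),T(413,250,.057),'cheek top',T(413,130,.052),T(457,231,.052),'fence',T(160,185,.052),T(198,322,.052))
# target: tool such that wedge straight side (tool y=-14) at jig y=-65, tip (tool x=103) at jig x=-50
ty=-14
c=(-50-103, -65+ty)
print(c,j2w(*c)); plan([*j2w(*c),.082],14.08-90,-1)
```

```text
ins [array([-2.8, 40. ]), array([-6.8, -0.2]), array([ -5., -41.])]
c right [ 23.  -60.6] [-34.5 -59. ] cheek top [ 27.1 -75.4] [-30.1 -84. ] fence [32.4 60.1] [-42.3  58.5]
(-153, -79) [ 0.4871106  -0.15994243]
time 13.45 from [ 0.4511 -0.2726  0.0802] -92.57 to [ 0.4872 -0.16    0.0819] -75.92 n 7
[[-1, 0.18, -0.65, -0.01, np.float64(-0.026)], [-1, 0.2, -0.64, -0.01, np.float64(-0.027)], [-1, 0.23, -0.64, -0.01, np.float64(-0.026)], [-1, 0.26, -0.63, -0.01, np.float64(-0.027)], [-1, 0.28, -0.61, -0.01, np.float64(-0.026)], [-1, 0.31, -0.6, -0.01, np.float64(-0.027)], [-1, 0.33, -0.59, -0.01, np.float64(-0.026)]]
```

Emit:
move_arm(
  deltas=[
    [-1, 0.18, -0.65, -0.01, -0.026],
    [-1, 0.2, -0.64, -0.01, -0.027],
    [-1, 0.23, -0.64, -0.01, -0.026],
    [-1, 0.26, -0.63, -0.01, -0.027],
    [-1, 0.28, -0.61, -0.01, -0.026],
    [-1, 0.31, -0.6, -0.01, -0.027],
    [-1, 0.33, -0.59, -0.01, -0.026],
    [-1, 0, 0, 0.3, 0],
    [-1, 0, 0, 0.5, 0],
    [-1, 0, 0, 0.5, 0],
    [-1, 0, 0, 0, 0],
    [-1, 0, 0, 0, 0],
  ],
)

```text
time: 14.45
ee_pos: [0.4866, -0.1611, 0.0492]
eef_rot: [0.993, 0.122, -0.001, 0.0]
ft_force: [0.2, -0.3, -1.3]
width: 0.0297
```

Run:
```python
from h import *
rep(); st=r.read_state(); im=snap('wrist','w8.png');snap('scene','s8.png')
```

```text
t 14.45 p [ 0.4866 -0.1611  0.0492] phi -76.02 zax [-0.003 -0.    -1.   ] F [ 0.2 -0.3 -1.3] w 0.0297 jig [-153.8  -80. ] j7 -0.87
```

View pics/w8.png

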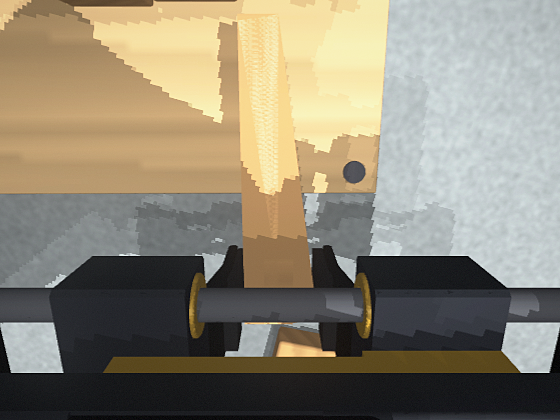

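Run:
```python
from h import *
st=r.read_state()
P=lambda u,v,z: w2j(pix2w('wrist',u,v,z,st)).round(1)
print('c edge',P(238,2,.012),P(153,5,.012),'wedge tip left',P(238,15,.072),'right',P(277,15,.072),P(241.5,200,.072))
T=lambda x,y,z: pix2w('top',215+x/5.3-0.4,155+y/5.3-.4,z)
im=snap('top','t8.png'); cv2.imwrite('pics/t8j.png',cv2.resize(im[155:255,215:365,::-1],None,fx=5.3,fy=5.3,interpolation=cv2.INTER_CUBIC))
s=cv2.imread('pics/s8.png'); cv2.imwrite('pics/s8j.png',cv2.resize(s[150:275,205:340],None,fx=5.8,fy=4.8,interpolation=cv2.INTER_CUBIC))
```

```text
c edge [-31.7 -61.2] [-32.9 -19.9] wedge tip left [-49.7 -67. ] right [-49.7 -80.4] [-115.1  -66.3]
```

View pics/t8j.png

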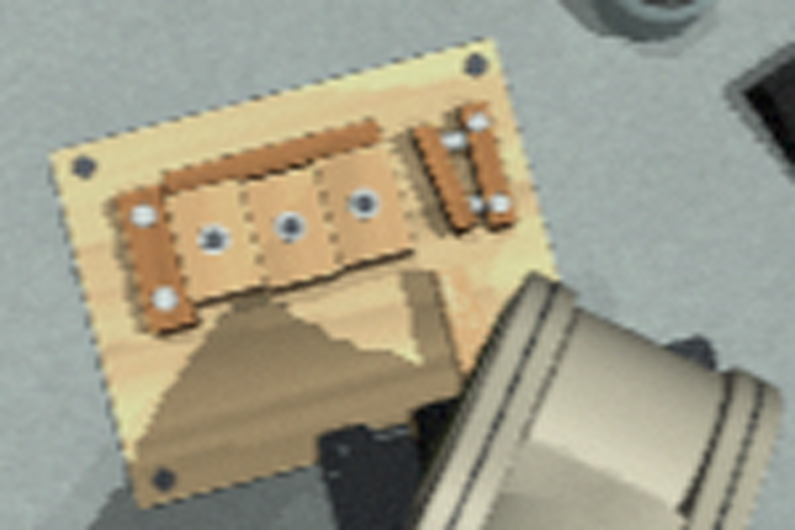

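View pics/s8j.png

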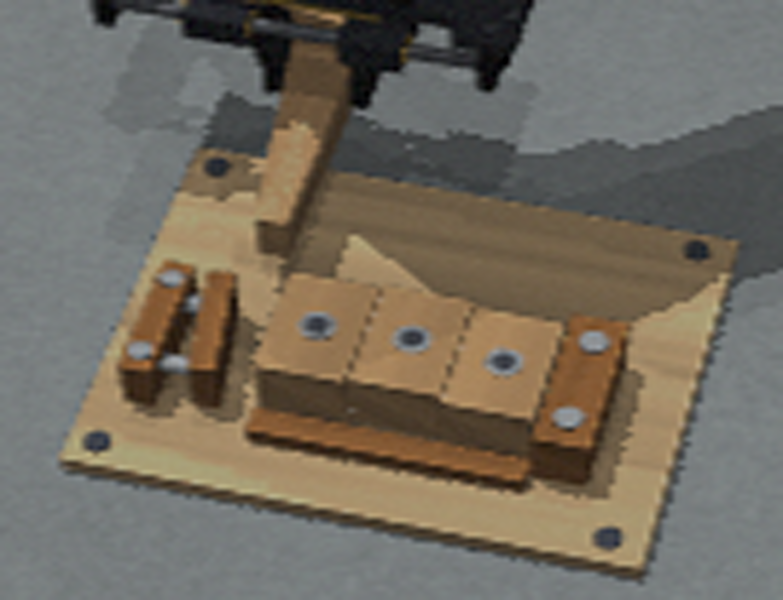

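Emit:
move_arm(
  deltas=[
    [-1, 0, -0.07, 0.5, 0],
    [-1, 0, 0, 0.4, 0],
    [-1, 0, 0, 0.18, 0],
    [-1, 0, 0, 0, 0],
    [-1, 0.3, 0, 0, 0],
    [-1, 0.3, 0, 0, 0],
    [-1, 0.3, 0, 0, 0],
    [-1, 0.3, 0, 0, 0],
    [-1, 0.3, 0, 0, 0],
    [-1, 0, 0, 0, 0],
  ],
)

```text
time: 15.43
ee_pos: [0.5257, -0.1487, 0.0234]
eef_rot: [0.992, 0.123, 0.001, 0.0]
ft_force: [-0.2, -0.2, -1.4]
width: 0.0302
```

Run:
```python
from h import *
rep(); st=r.read_state(); im=snap('wrist','w9.png')
```

```text
t 15.43 p [ 0.5257 -0.1487  0.0234] phi -75.83 zax [ 0.001 -0.    -1.   ] F [-0.2 -0.2 -1.4] w 0.0302 jig [-112.9  -77.5] j7 -0.85
```

View pics/w9.png

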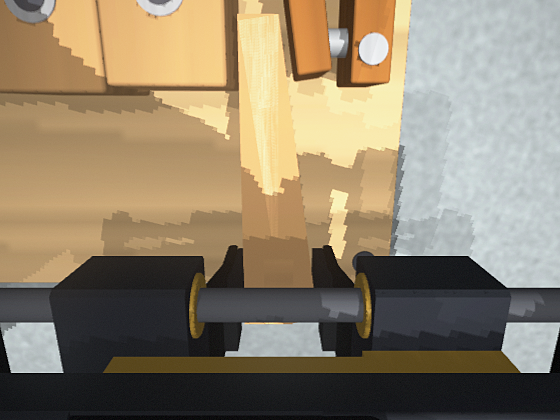

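Emit:
move_arm(
  deltas=[
    [-1, 0.2, 0, 0.06, 0],
    [-1, 0.25, 0, 0, 0],
    [-1, 0.25, 0, 0, 0],
    [-1, 0.2, 0, 0, 0],
    [-1, 0, 0, 0, 0],
  ],
)

```text
time: 15.9
ee_pos: [0.5468, -0.1435, 0.0218]
eef_rot: [0.992, 0.123, 0.0, 0.0]
ft_force: [-0.8, 0.4, -1.3]
width: 0.0292
```

Emit:
move_arm(
  deltas=[
    [-1, 0.15, 0, 0, 0],
    [-1, 0.15, 0, 0, 0],
    [-1, 0, 0, 0, 0],
  ],
)

```text
time: 16.15
ee_pos: [0.5533, -0.1416, 0.0216]
eef_rot: [0.992, 0.123, -0.0, -0.0]
ft_force: [-0.2, 1.3, -1.3]
width: 0.0301
```

Run:
```python
from h import *
rep(); st=r.read_state(); im=snap('wrist','w10.png')
```

```text
t 16.15 p [ 0.5533 -0.1416  0.0216] phi -75.88 zax [-0.  0. -1.] F [-0.2  1.3 -1.3] w 0.0301 jig [-84.4 -77.3] j7 -0.87
```

View pics/w10.png

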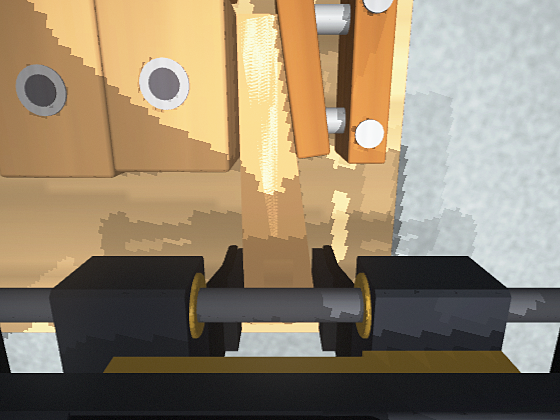

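Emit:
move_arm(
  deltas=[
    [-1, 0.15, 0, 0, 0],
    [-1, 0.15, 0, 0, 0],
    [-1, 0, 0, 0, 0],
  ],
)

```text
time: 16.45
ee_pos: [0.5603, -0.1394, 0.0215]
eef_rot: [0.992, 0.123, -0.0, -0.001]
ft_force: [-1.3, 4.1, -0.5]
width: 0.0298
```

Emit:
move_arm(
  deltas=[
    [-1, 0.15, 0, 0, 0],
    [-1, 0.1, 0, 0, 0],
    [-1, 0, 0, 0, 0],
  ],
)

```text
time: 16.7
ee_pos: [0.5655, -0.1377, 0.0213]
eef_rot: [0.992, 0.123, -0.001, -0.001]
ft_force: [-4.2, 5.8, -0.3]
width: 0.0296
```

Run:
```python
from h import *
rep()
```

```text
t 16.7 p [ 0.5655 -0.1377  0.0213] phi -75.87 zax [-0.002  0.002 -1.   ] F [-4.2  5.8 -0.3] w 0.0296 jig [-71.5 -76.5] j7 -0.87
```

Emit:
move_arm(
  deltas=[
    [-1, 0.08, -0.08, 0, 0],
    [-1, 0.12, 0, 0, 0],
    [-1, 0, 0, 0, 0],
  ],
)

```text
time: 16.95
ee_pos: [0.5708, -0.135, 0.0216]
eef_rot: [0.992, 0.123, -0.0, -0.0]
ft_force: [-2.4, 4.4, -1.9]
width: 0.0298
```

Emit:
move_arm(
  deltas=[
    [-1, 0.12, 0, 0, 0],
    [-1, 0.1, 0, 0, 0],
    [-1, 0, 0, 0, 0],
  ],
)

```text
time: 17.2
ee_pos: [0.5752, -0.1337, 0.0213]
eef_rot: [0.992, 0.123, -0.001, -0.001]
ft_force: [-5.7, 5.5, -0.0]
width: 0.03
```

Run:
```python
from h import *
rep();im=snap('wrist','w11.png')
```

```text
t 17.2 p [ 0.5752 -0.1337  0.0213] phi -75.89 zax [-0.002  0.001 -1.   ] F [-5.7  5.5 -0. ] w 0.03 jig [-61.2 -75. ] j7 -0.88
```

View pics/w11.png

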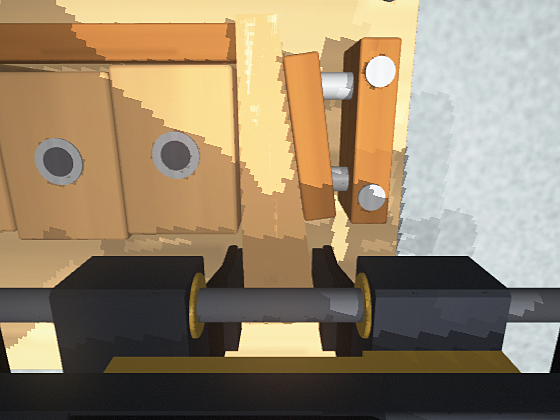

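Emit:
move_arm(
  deltas=[
    [-1, 0.12, -0.03, 0, 0],
    [-1, 0.12, 0, 0, 0],
    [-1, 0, 0, 0, 0],
  ],
)

```text
time: 17.5
ee_pos: [0.5794, -0.1325, 0.0212]
eef_rot: [0.993, 0.122, -0.002, -0.001]
ft_force: [-11.5, 2.5, 4.4]
width: 0.0299
```

Run:
```python
from h import *
rep()
```

```text
t 17.5 p [ 0.5794 -0.1325  0.0212] phi -75.96 zax [-0.005  0.001 -1.   ] F [-11.5   2.5   4.4] w 0.0299 jig [-56.8 -74.9] j7 -0.89
```

Emit:
move_arm(
  deltas=[
    [-1, -0.06, 0, 0, 0],
    [0.2, 0, 0, 0, 0],
    [0.2, 0, 0, 0, 0],
    [0.2, 0, 0, 0, 0],
    [0.2, 0, 0, -0.5, 0],
    [0.2, 0, 0, -0.8, 0],
    [0.2, 0, 0, -0.8, 0],
    [0.2, 0, 0, -0.2, 0],
    [-1, -0.6, 0.02, 0, 0],
    [-1, -0.8, 0.02, 0, 0],
    [-1, -0.5, 0.02, 0, 0],
    [-1, 0, 0, 0, 0],
  ],
)

```text
time: 18.5
ee_pos: [0.5324, -0.147, 0.0797]
eef_rot: [0.993, 0.121, -0.0, -0.0]
ft_force: [-0.2, -0.2, -0.1]
width: 0.0328
```

Run:
```python
from h import *
st=r.read_state();rep();im=snap('wrist','w12.png')
P=lambda u,v,z: w2j(pix2w('wrist',u,v,z,st)).round(1)
for d in r.tip_of('wrist','wedge_butt'): print(d['confidence'],w2j(c2w('wrist',d['position'],st)))
```

```text
t 18.5 p [ 0.5324 -0.147   0.0797] phi -76.08 zax [-0.  0. -1.] F [-0.2 -0.2 -0.1] w 0.0328 jig [-105.9  -77.5] j7 -0.91
0.58 [-73.60970169 -76.68750989]
```

View pics/w12.png

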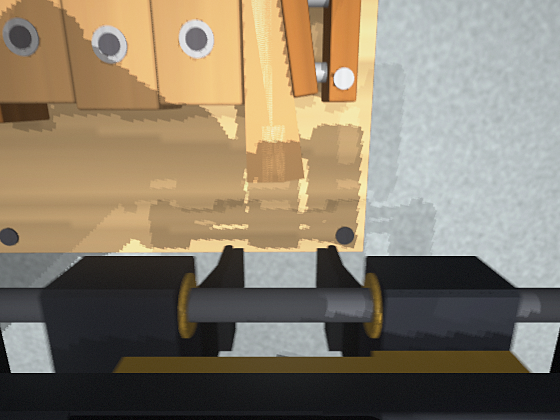

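Emit:
move_arm(
  deltas=[
    [-1, 0, 0, 0.6, 0],
    [-1, 0, 0, 0.8, 0],
    [-1, 0, 0, 0.6, 0],
    [-1, 0, 0, 0.2, 0],
    [-1, 0, 0, 0, 0],
    [-1, 0.2, 0, 0, 0],
    [-1, 0.2, 0, 0, 0],
    [-1, 0.1, 0, 0, 0],
    [-1, 0.1, 0, 0, 0],
    [-1, 0.1, 0, 0, 0],
    [-1, 0, 0, 0, 0],
  ],
  squeeze=30,
)

```text
time: 19.52
ee_pos: [0.552, -0.1411, 0.0246]
eef_rot: [0.992, 0.123, 0.0, 0.0]
ft_force: [0.4, 0.5, 0.1]
width: 0.0004
```

Run:
```python
from h import *
rep()
```

```text
t 19.52 p [ 0.552  -0.1411  0.0246] phi -75.9 zax [ 0.001  0.    -1.   ] F [0.4 0.5 0.1] w 0.0004 jig [-85.4 -76.5] j7 -0.87
```

Contact is close, so I'll advance in small steps.

Emit:
move_arm(
  deltas=[
    [-1, 0.1, 0, 0, 0],
    [-1, 0.08, 0, 0, 0],
    [-1, 0, 0, 0, 0],
  ],
)

```text
time: 19.77
ee_pos: [0.5538, -0.1408, 0.0239]
eef_rot: [0.993, 0.122, -0.002, -0.0]
ft_force: [-7.3, -0.7, 4.9]
width: 0.0005
```

Emit:
move_arm(
  deltas=[
    [-1, 0.08, 0, 0, 0],
    [-1, 0.08, 0, 0, 0],
    [-1, 0, 0, 0, 0],
  ],
)

```text
time: 20.02
ee_pos: [0.5552, -0.1406, 0.0234]
eef_rot: [0.993, 0.122, -0.004, -0.001]
ft_force: [-17.8, -1.2, 11.0]
width: 0.0004
```

Emit:
move_arm(
  deltas=[
    [-1, 0.08, 0, 0, 0],
    [-1, 0.08, 0, 0, 0],
    [-1, 0, 0, 0, 0],
  ],
)

```text
time: 20.27
ee_pos: [0.5579, -0.14, 0.0232]
eef_rot: [0.993, 0.121, -0.005, -0.001]
ft_force: [-21.9, -2.9, 13.3]
width: 0.0005
```

Run:
```python
from h import *
rep()
```

```text
t 20.27 p [ 0.5579 -0.14    0.0232] phi -76.06 zax [-0.011  0.001 -1.   ] F [-21.9  -2.9  13.3] w 0.0005 jig [-79.5 -76.8] j7 -0.87
```

Emit:
move_arm(
  deltas=[
    [-1, 0.07, 0, -0.03, 0],
    [-1, 0.05, 0, 0, 0],
    [-1, 0, 0, 0, 0],
    [-1, 0, 0, 0, 0],
  ],
)

```text
time: 20.6
ee_pos: [0.5598, -0.1395, 0.0233]
eef_rot: [0.993, 0.121, -0.006, -0.001]
ft_force: [-23.4, -3.4, 9.0]
width: 0.0007
```

Run:
```python
from h import *
rep();st=r.read_state();im=snap('wrist','w13.png')
```

```text
t 20.6 p [ 0.5598 -0.1395  0.0233] phi -76.09 zax [-0.012  0.    -1.   ] F [-23.4  -3.4   9. ] w 0.0007 jig [-77.5 -76.8] j7 -0.88
```

View pics/w13.png

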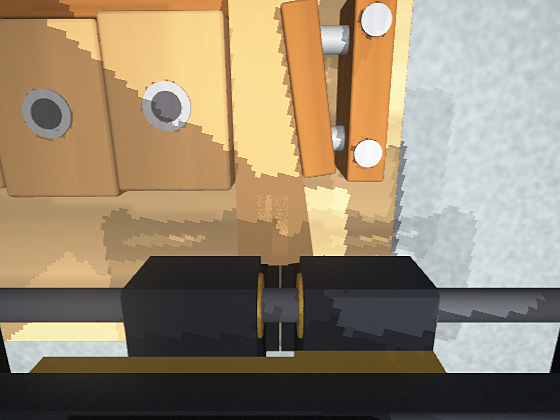

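Emit:
move_arm(
  deltas=[
    [-1, 0.07, 0, 0, 0],
    [-1, 0.06, 0, 0, 0],
    [-1, 0, 0, 0, 0],
    [-1, 0, 0, 0, 0],
  ],
)

```text
time: 20.98
ee_pos: [0.5621, -0.1389, 0.0232]
eef_rot: [0.993, 0.121, -0.007, -0.001]
ft_force: [-26.7, -2.7, 14.4]
width: 0.0005
```

Run:
```python
from h import *
rep()
```

```text
t 20.98 p [ 0.5621 -0.1389  0.0232] phi -76.11 zax [-0.014  0.001 -1.   ] F [-26.7  -2.7  14.4] w 0.0005 jig [-75.2 -76.9] j7 -0.88
```

Emit:
move_arm(
  deltas=[
    [-1, -0.15, 0, 0, 0],
    [-1, -0.4, 0, 0, 0],
    [-1, -0.6, 0, 0, 0],
    [-1, -0.2, 0, -0.5, 0],
    [-1, 0, 0, -0.9, 0],
    [-1, -0.4, 0, -0.9, 0],
    [-1, -0.9, 0, -0.9, 0],
    [-1, -0.9, 0, -0.5, 0],
    [-1, -0.5, 0, 0, 0],
    [-1, 0, 0, 0, 0],
    [-1, 0, 0, 0, 0],
  ],
)

```text
time: 21.9
ee_pos: [0.4715, -0.161, 0.1179]
eef_rot: [0.992, 0.122, 0.001, -0.001]
ft_force: [0.7, 0.7, -0.9]
width: 0.0005
```

Run:
```python
from h import *
rep();st=r.read_state();im=snap('wrist','w14.png')
im=snap('top','t14.png'); cv2.imwrite('pics/t14j.png',cv2.resize(im[155:255,215:365,::-1],None,fx=5.3,fy=5.3,interpolation=cv2.INTER_CUBIC))
im=snap('scene','s14.png'); cv2.imwrite('pics/s14j.png',cv2.resize(im[170:275,205:340,::-1],None,fx=5.7,fy=5.7,interpolation=cv2.INTER_CUBIC))
```

```text
t 21.9 p [ 0.4715 -0.161   0.1179] phi -75.93 zax [ 0.002  0.001 -1.   ] F [ 0.7  0.7 -0.9] w 0.0005 jig [-168.4  -76.2] j7 -0.96
```

View pics/w14.png

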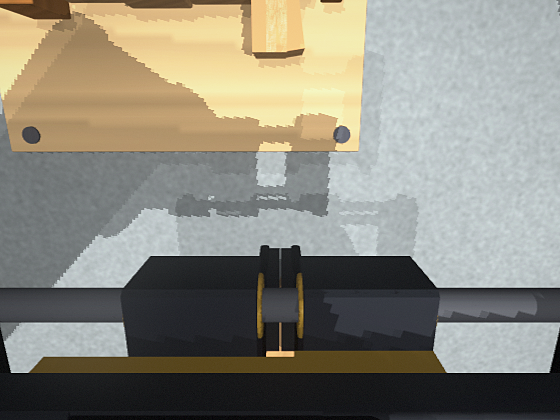

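View pics/t14j.png

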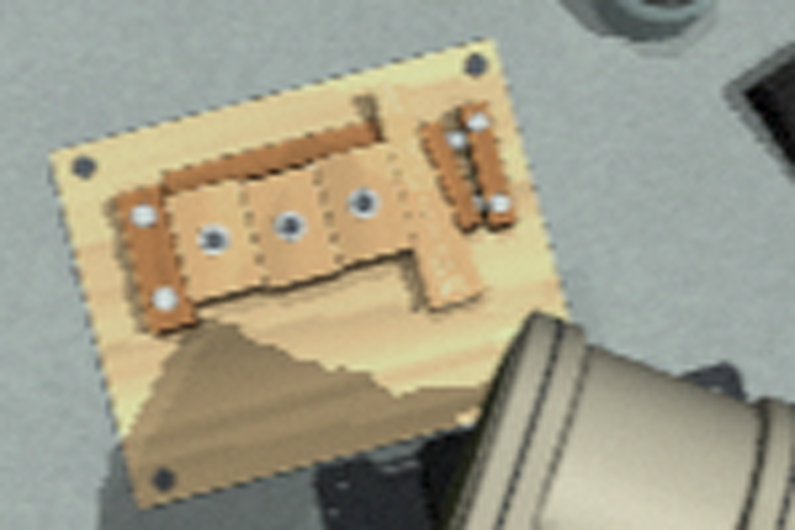

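View pics/s14j.png

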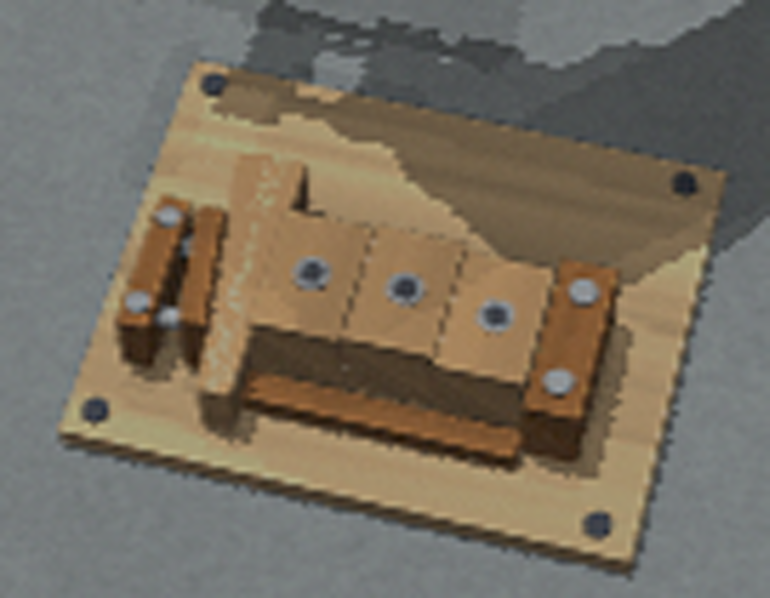

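Run:
```python
from h import *
T=lambda x,y,z: w2j(pix2w('top',215+x/5.3-0.4,155+y/5.3-.4,z)).round(1)
print('butt',T(430,311,.044),T(481,294,.044),'tip',T(383,90,.044),T(403,85,.044),'ins',[T(*p,.057) for p in ((213,239),(290,226),(364,203))])
print('cheek',T(421,127,.052),T(466,230,.052),'was',T(413,130,.052),T(456,232,.052))
st=r.read_state()
for c in('top','wrist','scene'):
  for l in ('wedge_butt','wedge_tip'):
    for d in r.tip_of(c,l)[:1]: p=c2w(c,d['position'],st); print(c,l,d['confidence'],w2j(p).round(1),p[2].round(3))
rep()
```

```text
butt [-66.5 -60.2] [-64.6 -88.3] tip [ 53. -66.] [ 52.9 -76.9] ins [array([-2.8, 40. ]), array([-6.3, -0.4]), array([ -4.3, -40.6])]
cheek [ 27.6 -79.8] [-30.8 -88.7] was [ 27.1 -75.4] [-30.5 -83.4]
top wedge_butt 0.79 [-64.  -75.9] 0.029
top wedge_tip 0.94 [ 57.  -69.5] 0.027
wrist wedge_butt 0.83 [-63.6 -80.9] 0.03
scene wedge_butt 0.97 [-64.  -75.6] 0.03
scene wedge_tip 0.78 [ 58.1 -65.8] 0.028
t 22.35 p [ 0.4714 -0.1614  0.1173] phi -75.92 zax [-0. -0. -1.] F [0.2 0.4 0.4] w 0.0006 jig [-168.6  -76.6] j7 -0.96
```

```bash
python3 -c "
from bench import r
print(r.close_job())"
```

```text
the job is handed in; nothing more can be done
None
```

I put block_c into the jig beside the other two and jammed the wedge into the last gap. The job was handed in at about 22 s, with no verdict reported.

- **Blocks:** I pushed block_c against the other two and the fence with about 14 N. In the last top picture the block middles lie at jig y = +40, 0 and -41, and at x = -3, -6 and -4 mm.
- **Wedge:** It went in thin end first and lying flat from the robot's side. I then drove the butt with closed fingers to about 27 N along jig x.
- **Wedge after release:** With the gripper clear, the butt was at x of about -65 mm, where the push had left it. The tip stood about 30 mm beyond the blocks' far ends. The cheek had given way by about 5 mm, which is roughly 38 N of clamping force.
- **Small disagreements:**
  - The middle block sits 2–3 mm nearer the robot than its neighbours, as it started. I did not correct that.
  - The camera estimates of the wedge ends differ from one another by 2–5 mm.
  - I did not pull on the wedge to test it.
- **Bystanders:** I did not touch any other things on the bench, though I made no separate check of their positions at the end.

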